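# Put the salt away in the worktop cupboard

## Task

Put the salt away: pull the small wooden cupboard's door wide open by its handle, stand the salt shaker from the worktop upright inside on the cupboard floor beside the pepper shaker, let go of it, and then shut the door fully again. Leave the pepper shaker, the candle jar and the little glass standing where they are.

Things in the scene. Friction and masses are not known exactly. Their poses are not given: they have to be found in the camera images.
- salt_mid (a point): centre, half-way up, of the salt shaker on the open worktop, to be put away: a glass cylinder with white salt and a domed grey cap, 44 mm across, 90 mm tall, upright; the straight body goes up to 66 mm above its foot and the cap above narrows to 34 mm. About 0.1 kg. z is its own upward axis.
- salt_shaker: the same salt shaker; origin at the centre of its underside, z up.
- pepper_mid (a point): centre, half-way up, of the pepper shaker: same shape and size as the salt shaker (44 mm across, 90 mm tall) but with dark grey pepper; it stands loose inside the closed cupboard, near the right-hand (hinge side) wall, and must stay there.
- cupboard_floor (a point): centre of the upper surface of the floor inside the cupboard, 16 mm above the worktop, with the cupboard's axes: x from front (door) to back, y to the left seen from the front, z up. The space above it is 142 mm deep (x -75 to +67 mm), 216 mm wide (y -108 to +108) and 232 mm high up to the roof. With the door open the front is wholly open, without a sill.
- cupboard: the fixed brown wooden cupboard, 150 mm deep, 240 mm wide and 260 mm tall over all; origin on the worktop under its centre, axes as cupboard_floor's. Walls are 12 mm thick. The roof is 12 mm thick, too; it reaches 16 mm further forward than the side walls (front edge at x -91 mm), over the top of the door, and 5 mm past each side.
- cupboard_door (a joint): angle of the door about its upright hinge at the cupboard's right front edge (seen from the robot), rad: 0 shut, growing as the left edge swings out towards the robot and to the right; stop at 1.9. Starts shut or up to 0.08 ajar. Door: 236 mm wide, 14 mm thick, 18 to 246 mm above the worktop; no latch or spring, light friction (0.1 N m) holds it where it is left.
- door_hinge (a point): point on the upright hinge axis of the door (at the door's right edge, in the middle of its thickness, so 49 mm behind the line of the handle bar's axis), at the height of the handle's grip point; it turns with the door: y runs along the door from hinge to free edge, x from its outer face inwards, z up.
- door_handle (a point): upright black round bar, 11 mm thick, 91 mm long, its axis 42 mm out from the door's outer face, 210 mm from the hinge, 26 mm from the free edge. Origin: grip point on the bar's axis, 44 mm below the cupboard's top, 216 mm above the worktop; the bar reaches 30 mm above and 60 mm below it, its two stand-offs sit 20 above and 50 below. Turns with the door: x into the door, y away from the hinge, z up.
- jar_mid (a point): centre, half-way up, of a bystander: glass candle jar, 76 mm across, 90 mm tall, on the worktop at the back left. Leave it alone.
- glass_mid (a point): centre, half-way up, of a bystander: small clear glass, 55 mm across, 63 mm tall, on the worktop at the far left by the sink. Leave it alone.
There are look-alikes about, which are no part of the job. What is shaped like the salt_shaker but blue or green is not meant.

How it is judged:
By the outcome, as a careful person would: the job done as asked, in the order asked, and still so for the second after the job is handed in, with the robot touching nothing.
It also fails if it takes over 72 s, if anything falls off the work surface, if the arm or the gripper's body presses on something with over 40 N, if the wrist force passes 120 N, or if a joint passes its speed limit or range.

## Robot

A 6-joint arm with a two-finger parallel gripper is mounted at the origin on the work surface; the furniture and walls round the work are solid. World frame = base frame: x ahead of the robot, y to its left, z up, the work surface at z = 0. Lengths are in mm, angles in rad, forces in N, time in s.
With the tool pointing down it reaches from about 150 to 775 mm from the base axis. Payload 6.1 kg.
Tool frame: the origin (TCP) lies midway between the tips of the shut fingers; the grasp point (between the pads) lies arm.tcp_to_grasp behind it (arm.tcp_to_grasp is the distance from the TCP to the grasp point, in mm); z points along the fingers, y is the line along which they close (so a half turn about z gives the same grasp; the last joint's range is limited). The gripper opens to 85 mm and grips with 20 to 120 N. Pads are 22 mm wide; open, the fingers measure 114 mm over their backs; the gripper's body (76 mm by 85 mm) begins 54 mm behind the grasp point. The pads swing forward as they close: fully open they stand 13 mm farther back than shut.
Start: joints at [1.159, 0.126, -0.04, 1.405, 0, 1.571], TCP at [210.128, 481.097, 231.295] pointing down, gripper open.
Joint ranges: [-2.72, 2.72], [-0.95, 1.95], [-1.27, 1.35], [-1.78, 2.02], [-1.46, 1.47], [-3.14, 3.14]. Speed limits (rad/s): [2.39, 2.39, 3.01, 3.14, 3.14, 3.14].

## Interface

Orientations are given as a unit quaternion [w, x, y, z].
In Python, from rig import arm, get_image, get_calibration, job gives the robot as it stands. The module is installed in compiled form; this text tells all that it offers.
- The arm moves only by the shell command python3 -m jog 'ROWS' [FORCE]. ROWS is JSON, a list of rows, each a list of 7 numbers: the opening, from 0 (shut) to 1 (fully open), then the shift along the tool's x, y, z each as a share of 50 mm, from -1 to 1, then the turn, a rotation vector about the tool's x, y, z each as a share of 8 degrees, from -1 to 1. In form: [[claw, x, y, z, ax, ay, az], ...]. A call has 1 to 8 rows; each row shifts and turns the commanded pose from where the row before left it, along the tool's axes as they then stand; what a row does not reach is not made up. A row lasts 1/10 s, in which the tool goes at most 50 mm and 8.59 degrees, less where a joint would pass 70% of its speed; a pose out of reach is approached as far as the arm can. A call with a number of a shift or a turn outside -1 to 1 is refused whole. A call with a gripper value outside its range is refused whole. The fingers move at their own pace and stop on an object; FORCE is the grip in N (left out, the last holds). Time passes only in rows, so rows that do not move let the fingers close. It gives the time, the measured TCP pose, the force and the opening at its end, in the units of the state.
- arm.read_state(): the state, without advancing time (a new reading comes with each control period).
- get_image(name): name is "scene" or "top"; returns the picture (384x512x3 uint8, red, green, blue); there is no depth.
- get_calibration(name): a dict with "intrinsics" (3x3 intrinsics, pixels), "xyz" and "attitude" of the camera in the world. Camera axes: x right, y down, z forward; pixel columns grow to the right and rows downward; lengths in mm; the calibration is good to about 2 mm. A picture is of the moment at which its call begins. get_calibration takes no time and is no camera call.
- job.sign_off(): hands the job in, once; it reports no verdict.
The state is a dict: "t": time; "qpos": joint angles; "dq": joint speeds; "effort": joint torques, N m; "eef_pos": TCP position; "ee_rot": TCP orientation; "contact_force": force on the tool from outside, world axes, zero at the start; "wrist_torque": the same for the moment, N m; "grip_width": finger opening in mm.
Only numpy, scipy, OpenCV 4.12 (cv2) and the standard library are available. Lean on these libraries where they do the work, as an engineer would, in place of code of your own. Each camera call takes 0.05 s, during which the arm holds its last target. There are 200 camera calls.

## Working session

There is one attempt and no reset: what is moved stays moved. The work goes in short steps, Python scripts to look and compute and a shell command to move; the robot and the scene stay as the last step left them, time stands still between calls to the robot, and variables do not carry over. Pictures are saved under pics/ and viewed, on a budget of 10 in all, crops included, one or two more only if the job needs it, and the job is handed in when it is done.

```bash
mkdir -p pics; python3 - <<'E'
from rig import arm,get_image,get_calibration
import cv2,numpy as np
for n in("scene","top"):
    im=get_image(n); cv2.imwrite(f"pics/{n}0.png",im[:,:,::-1])
    c=get_calibration(n); print(n,c)
a=cv2.imread("pics/scene0.png");b=cv2.imread("pics/top0.png")
print(arm.read_state(),arm.tcp_to_grasp)
E
```

```text
scene {'intrinsics': array([[378.25297584,   0.        , 256.49293532],
       [  0.        , 378.25297584, 192.85065643],
       [  0.        ,   0.        ,   1.        ]]), 'xyz': array([-2.75542479e-01, -5.91899533e+02,  6.15086350e+02]), 'attitude': array([-0.48868005,  0.82021305, -0.25029988,  0.16059989])}
top {'intrinsics': array([[394.64932826,   0.        , 244.5330485 ],
       [  0.        , 394.64932826, 188.33873291],
       [  0.        ,   0.        ,   1.        ]]), 'xyz': array([117.10359834, -39.01376723, 948.16404482]), 'attitude': array([-0.19389524,  0.79382772, -0.56149408,  0.13025586])}
{'t': 0.1, 'qpos': array([ 1.15904953e+00,  1.26360437e-01, -4.05419300e-02,  1.40539225e+00,
        2.16923587e-05,  1.57081001e+00]), 'dq': array([ 0.00037438, -0.00083992,  0.00152395,  0.00065794,  0.0008642 ,
        0.00038738]), 'effort': array([ 1.89360726e-03, -4.36904919e+01,  3.53605592e+01,  1.38175997e-02,
        4.29707734e-05,  1.84999578e-05]), 'eef_pos': array([209.95373284, 480.77887412, 230.56897111]), 'ee_rot': array([-1.63754487e-04,  2.04428836e-01,  9.78881142e-01, -7.31111438e-04]), 'contact_force': array([-0.81570157,  0.68967392, -0.58210835]), 'wrist_torque': array([ 0.02353809, -0.0216761 ,  0.03329716]), 'grip_width': 85.58849467079838} 18.700000000000003
```

View pics/scene0.png

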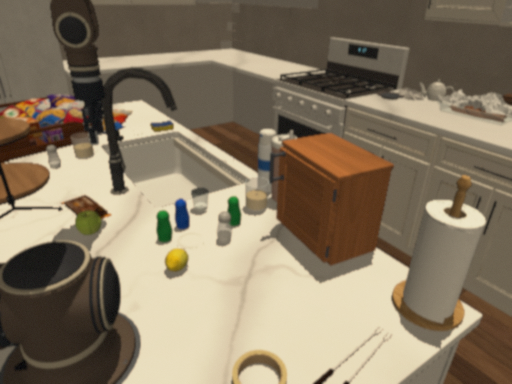

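View pics/top0.png

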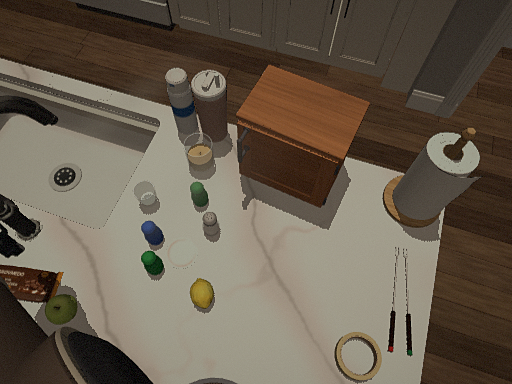

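The salt candidates are the white/grey-capped shaker at scene (224,227) / top (210,223), the green ones at scene (164,226) and (234,210), the blue one at (181,214), and a pale item far off at (54,155). The first fits: white salt, grey cap, on the open worktop. I'll confirm it in one enlarged crop, which will also give me the cupboard corners.

```bash
python3 - <<'E'
import cv2,numpy as np
a=cv2.imread("pics/scene0.png")[120:270,200:400];b=cv2.imread("pics/top0.png")[60:260,130:380]
a=cv2.resize(a,None,fx=3.0,fy=3.0,interpolation=cv2.INTER_CUBIC)  # 600x450
cv2.imwrite("pics/sc.png",a)
b=cv2.resize(b,None,fx=3,fy=3,interpolation=cv2.INTER_CUBIC)
cv2.imwrite("pics/tc.png",b)
E
```

```text
(no output)
```

View pics/sc.png

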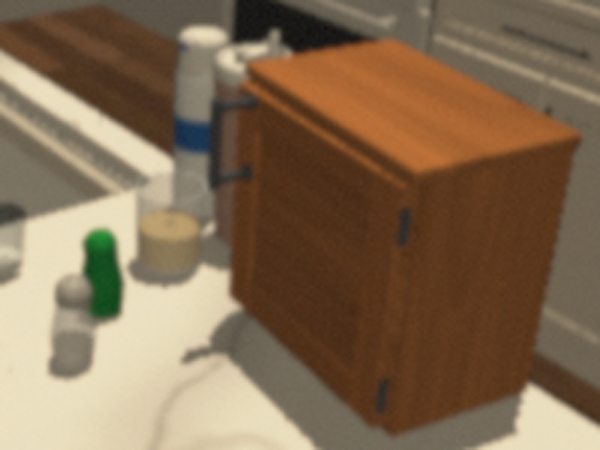

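View pics/tc.png

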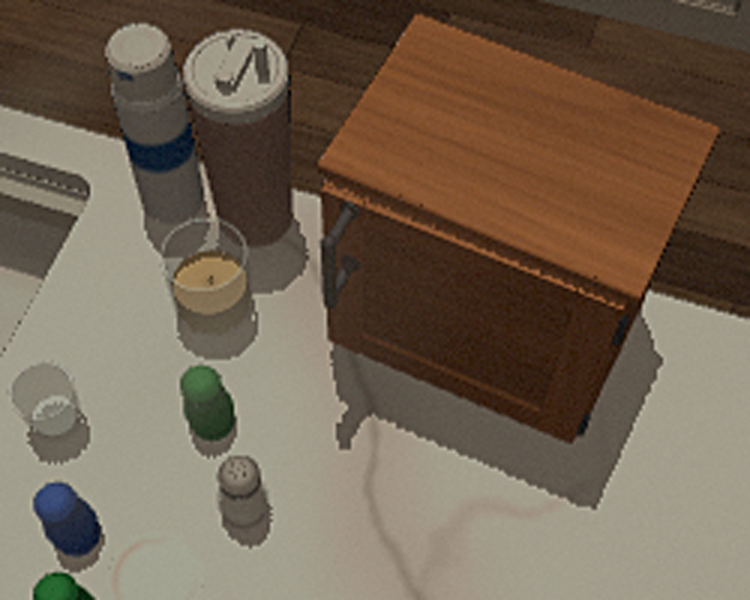

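Both crops confirm it: white glass body, grey perforated cap at top (210,215), foot about (212,236). Nothing else nearby matches. Next I'll fit the cupboard from its roof corners and triangulate the handle and shaker.

```bash
cat > h.py <<'E'
import numpy as np
from scipy.spatial.transform import Rotation as R
from scipy.optimize import least_squares
from rig import arm,get_image,get_calibration
C={n:get_calibration(n) for n in("scene","top")}
def Rm(n):
    q=C[n]["attitude"];return R.from_quat(np.r_[q[1:],q[0]]).as_matrix()
def proj(n,p):
    v=(np.atleast_2d(p)-C[n]["xyz"])@Rm(n); v=v@C[n]["intrinsics"].T; return v[:,:2]/v[:,2:]
def ray(n,uv):
    d=Rm(n)@np.linalg.solve(C[n]["intrinsics"],np.r_[uv,1]);return C[n]["xyz"],d/np.linalg.norm(d)
def atz(n,uv,z):
    o,d=ray(n,uv);return o+d*(z-o[2])/d[2]
def tri(us,ut):
    f=lambda p:np.r_[proj("scene",p)[0]-us,proj("top",p)[0]-ut]
    r=least_squares(f,[450,100,100]);return r.x,r.fun
def cup2w(c,p):
    x,y,th=c;p=np.atleast_2d(p);M=R.from_euler('z',th).as_matrix();return p@M.T+[x,y,0]
E
python3 - <<'E'
from h import *
np.set_printoptions(precision=1,suppress=True)
t=lambda x,y:np.array([130+x/3,60+y/3]); s=lambda x,y:np.array([200+x/3,120+y/3])
T=[t(420,15),t(719,130),t(640,296),t(320,163)];S=[s(395,40),s(580,137),s(413,180),s(248,65)]
for u in T:print(atz("top",u,260))
for u in S:print(atz("scene",u,260))
M=np.array([[75,125,260],[75,-125,260],[-91,-125,260],[-91,125,260.]])
f=lambda c:np.r_[(proj("top",cup2w(c,M))-T).ravel(),(proj("scene",cup2w(c,M))-S).ravel()]
r=least_squares(f,[500,-50,0]);c=r.x;print("cup",c,np.degrees(c[2]),r.fun)
np.save("cup.npy",c)
print("bar top",tri(s(217,103),t(327,240)),"bot",tri(s(215,186),t(330,304)))
for th in(0,.08):
    # hinge y=-118, x=-75-7?; handle 
    h=np.array([-82,-118,216]);
    d=R.from_euler('z',th).as_matrix()  # sign check below
    print(th,cup2w(c,h+R.from_euler('z',-th).as_matrix()@[-49,210,0]),cup2w(c,h+R.from_euler('z',th).as_matrix()@[-49,210,0]))
print("hinge",cup2w(c,[-82,-118,216]))
print("salt cap top",tri(s(73,280),t(240,466)), atz("top",t(240,466),90),atz("scene",s(74,280),88))
print("salt foot centre", atz("scene",s(72,368),0),atz("top",t(247,528),0))
print("salt mid body",tri(s(73,330),t(243,497)))
print("jar",atz("top",t(218,335),0),atz("scene",s(170,255),0),"green",atz("top",t(200,380),88),"glass",atz("top",t(55,415),0),"blue",atz("top",t(53,497),88))
print("tall",atz("top",t(250,230),0))
E
```

```text
[768.  137.9 260. ]
[ 732.3 -102.7  260. ]
[574.9 -80.8 260. ]
[608.8 162.2 260. ]
[769.4 133.8 260. ]
[ 730.2 -109.3  260. ]
[563.4 -93.6 260. ]
[607.6 154.2 260. ]
cup [680.   26.9  -0.1] -8.418773034278813 [-0.1 -1.5  2.6 -0.6  0.9  1.7 -0.8 -0.  -0.7 -0.8  1.  -0.8 -0.7 -2.6
 -2.  -1.1]
bar top (array([562.5, 140.1, 237.8]), array([-0.3,  0.1,  0.2, -0.2])) bot (array([559.2, 137.2, 157.9]), array([-1.1,  0.5,  0.7, -0.8]))
0 [[563.9 137.1 216. ]] [[563.9 137.1 216. ]]
0.08 [[581.1 137.8 216. ]] [[546.8 135.  216. ]]
hinge [[581.6 -77.8 216. ]]
salt cap top (array([433.3, 171. ,  84.5]), array([ 0.2, -0.1, -0.1,  0.2])) [431.7 169.6  90. ] [430.5 165.6  88. ]
salt foot centre [421.9 158.1   0. ] [413.8 164.6   0. ]
salt mid body (array([429.3, 170.7,  31.6]), array([-0.5,  0.2,  0.3, -0.4]))
jar [579.4 259.3   0. ] [616.3 280.9   0. ] green [492.5 229.5  88. ] glass [455.9 365.4  -0. ] blue [359.7 298.1  88. ]
tall [697.2 274.4   0. ]
```

```bash
cat >> h.py <<'E'
def ori(yaw,p):
    a,b=np.radians([yaw,p]);z=np.array([np.cos(a)*np.cos(b),np.sin(a)*np.cos(b),-np.sin(b)]);y=np.array([-np.sin(a),np.cos(a),0]);return np.c_[np.cross(y,z),y,z]
def cur():
    s=arm.read_state();q=s["ee_rot"];return np.array(s["eef_pos"]),R.from_quat(np.r_[q[1:],q[0]]).as_matrix()
def plan(way,n=None,start=None,tcp=True,mm=25,deg=6):
    """way: list of (grasp or tcp xyz, yaw, pitch). prints rounded rows, straight+slerp, closed loop on rounding"""
    P,Q=start or cur();rows=[]
    for p,yaw,pit in way:
        G=ori(yaw,pit);p=np.array(p,float)+(0 if tcp else 18.7*G[:,2])
        rv=R.from_matrix(Q.T@G).as_rotvec();k=max(1,int(np.ceil(max(np.linalg.norm(p-P)/mm,np.degrees(np.linalg.norm(rv))/deg))))
        for i in range(k):
            d=np.round(Q.T@(p-P)/(k-i)/50,2);r=np.round(np.degrees(R.from_matrix(Q.T@G).as_rotvec())/(k-i)/8,2)
            P=P+Q@(d*50);Q=Q@R.from_rotvec(np.radians(r*8)).as_matrix();rows.append(list(map(float,d))+list(map(float,r)))
    for i in range(0,len(rows),8):print("["+",".join("[C,"+",".join("%g"%(v+0.) for v in r)+"]" for r in rows[i:i+8])+"]")
E
python3 - <<'E'
from h import *
print(atz("top",(30,105),250),atz("scene",(118,190),0),atz("scene",(168,105),250))
plan([((300,330,240),30,40),((420,160,202),-8,0)],mm=40,deg=7.5)
E
```

```text
[488.50438265 612.01408129 250.        ] [272.14391572 625.16584393   0.        ] [505.36398665 685.96622902 250.        ]
[[C,-0.29,-0.2,-0.02,-0.29,-0.58,-0.63],[C,-0.27,-0.23,0,-0.29,-0.58,-0.62],[C,-0.25,-0.25,0.01,-0.29,-0.58,-0.62],[C,-0.22,-0.27,0.01,-0.29,-0.58,-0.63],[C,-0.2,-0.29,0.02,-0.29,-0.58,-0.62],[C,-0.17,-0.31,0.02,-0.3,-0.58,-0.62],[C,-0.14,-0.32,0.02,-0.3,-0.58,-0.63],[C,-0.11,-0.33,0.02,-0.29,-0.58,-0.63]]
[[C,-0.07,-0.34,0.01,-0.3,-0.57,-0.62],[C,-0.05,-0.35,0,-0.29,-0.58,-0.63],[C,0.04,-0.52,0.1,0.57,-0.6,0.21],[C,0.04,-0.51,0.14,0.57,-0.6,0.21],[C,0.04,-0.5,0.17,0.57,-0.6,0.21],[C,0.04,-0.48,0.21,0.57,-0.6,0.21],[C,0.04,-0.47,0.24,0.57,-0.6,0.21],[C,0.05,-0.45,0.28,0.57,-0.6,0.2]]
[[C,0.06,-0.43,0.3,0.56,-0.6,0.21],[C,0.07,-0.4,0.33,0.57,-0.61,0.21]]
```

```bash
python3 -m jog '[[1,-0.29,-0.2,-0.02,-0.29,-0.58,-0.63],[1,-0.27,-0.23,0,-0.29,-0.58,-0.62],[1,-0.25,-0.25,0.01,-0.29,-0.58,-0.62],[1,-0.22,-0.27,0.01,-0.29,-0.58,-0.63],[1,-0.2,-0.29,0.02,-0.29,-0.58,-0.62],[1,-0.17,-0.31,0.02,-0.3,-0.58,-0.62],[1,-0.14,-0.32,0.02,-0.3,-0.58,-0.63],[1,-0.11,-0.33,0.02,-0.29,-0.58,-0.63]]'
python3 -m jog '[[1,-0.07,-0.34,0.01,-0.3,-0.57,-0.62],[1,-0.05,-0.35,0,-0.29,-0.58,-0.63],[1,0.04,-0.52,0.1,0.57,-0.6,0.21],[1,0.04,-0.51,0.14,0.57,-0.6,0.21],[1,0.04,-0.5,0.17,0.57,-0.6,0.21],[1,0.04,-0.48,0.21,0.57,-0.6,0.21],[1,0.04,-0.47,0.24,0.57,-0.6,0.21],[1,0.05,-0.45,0.28,0.57,-0.6,0.2]]'
python3 -m jog '[[1,0.06,-0.43,0.3,0.56,-0.6,0.21],[1,0.07,-0.4,0.33,0.57,-0.61,0.21],[1,0,0,0,0,0,0]]'
python3 - <<'E'
from h import *
s=arm.read_state();print(s["qpos"].round(2),cur())
plan([((515,145,204),-8,0),((562,138,204),-8,0)],tcp=False)
E
```

```text
t: 0.9
eef_pos: [282.5, 360.1, 238.7]
ee_rot: [0.337, -0.151, 0.925, 0.09]
contact_force: [-0.1, 0.2, 0.0]
grip_width: 85.3
t: 1.7
eef_pos: [381.4, 217.0, 236.0]
ee_rot: [0.633, -0.012, 0.774, -0.016]
contact_force: [0.1, 0.9, -0.3]
grip_width: 85.5
t: 2.0
eef_pos: [386.0, 199.1, 242.6]
ee_rot: [0.671, 0.066, 0.735, -0.073]
contact_force: [1.3, -0.4, -1.1]
grip_width: 85.7
[ 1.21 -0.4  -1.26 -0.35 -1.38  0.48] (array([385.9670932 , 199.11839192, 242.59970245]), array([[-9.19754058e-02,  1.96155785e-01,  9.76249678e-01],
       [-6.90327637e-04,  9.80392546e-01, -1.97053240e-01],
       [-9.95761040e-01, -1.87979839e-02, -9.00365905e-02]]))
[[C,0.07,-0.07,0.45,-0.06,-0.09,0.02],[C,0.08,-0.08,0.45,-0.06,-0.09,0.02],[C,0.08,-0.08,0.45,-0.06,-0.09,0.02],[C,0.09,-0.09,0.45,-0.06,-0.09,0.01],[C,0.09,-0.09,0.45,-0.06,-0.1,0.02],[C,0.1,-0.09,0.44,-0.06,-0.09,0.01],[C,0.1,-0.1,0.45,-0.06,-0.1,0.02],[C,0,-0.01,0.47,0,0,0]]
[[C,0,0,0.48,0,0,0]]
```

Horizontal at this radius runs into joint limits, so I'll take the bar from above instead: tool down, closing along the door, body clear of the roof at z≥270.

```bash
python3 - <<'E'
from h import *
plan([((440,150,320),-8.4,60),((562,138,310),-8.4,90),((562,138,200),-8.4,90)],mm=40,deg=7.5)
E
```

```text
[[C,-0.21,-0.1,0.14,-0.05,0.86,-0.01],[C,-0.22,-0.1,0.11,-0.05,0.86,-0.01],[C,-0.23,-0.1,0.08,-0.05,0.85,-0.01],[C,-0.24,-0.1,0.06,-0.05,0.86,-0.01],[C,-0.24,-0.1,0.03,-0.05,0.85,-0.01],[C,-0.25,-0.1,0,-0.05,0.86,-0.01],[C,-0.24,-0.1,-0.04,-0.05,0.85,-0.01],[C,-0.24,-0.1,-0.06,-0.04,0.86,-0.01]]
[[C,-0.5,0.03,0.35,0,0.94,0],[C,-0.55,0.03,0.28,0,0.94,0],[C,-0.58,0.03,0.2,0,0.93,0],[C,-0.6,0.03,0.13,0,0.94,0],[C,0,0,0.73,0,0,0],[C,0,0,0.74,0,0,0],[C,0,0,0.73,0,0,0]]
```

```bash
python3 -m jog '[[1,-0.21,-0.1,0.14,-0.05,0.86,-0.01],[1,-0.22,-0.1,0.11,-0.05,0.86,-0.01],[1,-0.23,-0.1,0.08,-0.05,0.85,-0.01],[1,-0.24,-0.1,0.06,-0.05,0.86,-0.01],[1,-0.24,-0.1,0.03,-0.05,0.85,-0.01],[1,-0.25,-0.1,0,-0.05,0.86,-0.01],[1,-0.24,-0.1,-0.04,-0.05,0.85,-0.01],[1,-0.24,-0.1,-0.06,-0.04,0.86,-0.01]]'
python3 -m jog '[[1,-0.5,0.03,0.35,0,0.94,0],[1,-0.55,0.03,0.28,0,0.94,0],[1,-0.58,0.03,0.2,0,0.93,0],[1,-0.6,0.03,0.13,0,0.94,0],[1,0,0,0,0,0,0],[1,0,0,0,0,0,0]]'
python3 - <<'E'
from h import *
import cv2
s=arm.read_state();print(s["qpos"].round(2),cur())
plan([((562,138,200),-8.4,90)],mm=25,deg=7.5)
a=get_image("top")[40:200,160:400,::-1];b=get_image("scene")[60:220,200:440,::-1]
cv2.imwrite("pics/ab.png",cv2.resize(np.vstack([a,b]),None,fx=1.8,fy=1.8,interpolation=cv2.INTER_CUBIC))
E
```

```text
t: 2.8
eef_pos: [426.2, 167.3, 316.8]
ee_rot: [0.329, 0.066, 0.942, -0.023]
contact_force: [-0.1, 1.8, 0.4]
grip_width: 85.4
t: 3.4
eef_pos: [551.2, 156.4, 321.4]
ee_rot: [0.074, 0.071, 0.995, -0.008]
contact_force: [0.5, -0.1, -0.1]
grip_width: 85.4
[ 0.31  0.12  0.15  1.46 -0.07  0.45] (array([551.20770728, 156.38120753, 321.39521075]), array([[-0.9790553 ,  0.14276378,  0.14515241],
       [ 0.14050846,  0.98974519, -0.02572616],
       [-0.14733666, -0.0047922 , -0.98907479]]))
[[C,0.02,-0.06,0.49,-0.01,0.21,0.01],[C,0,-0.07,0.49,-0.01,0.21,0],[C,-0.01,-0.07,0.49,0,0.21,0.01],[C,-0.02,-0.06,0.49,-0.01,0.21,0],[C,-0.04,-0.07,0.48,0,0.22,0.01]]
```

View pics/ab.png

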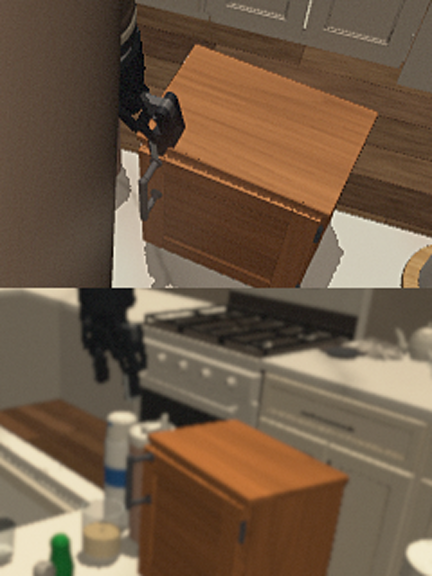

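The tool hangs above the handle, with the bar visible at about top px (241,150) under the fingers. I'll align first, then descend.

```bash
python3 -m jog '[[1,0.02,-0.12,0.4,0,0.4,0],[1,-0.01,-0.15,0.4,0,0.4,0],[1,-0.04,-0.08,0.4,0,0.25,0],[1,0,0,0,0,0,0],[1,0,0,0,0,0,0]]'
python3 - <<'E'
from h import *
s=arm.read_state();print(s["qpos"].round(2),cur())
plan([((562,138,200),-8.4,90)],mm=22,deg=7.5)
E
```

```text
t: 4.0
eef_pos: [554.1, 138.3, 265.8]
ee_rot: [0.005, 0.071, 0.997, -0.002]
contact_force: [-0.2, 0.3, 0.6]
grip_width: 85.4
[ 0.25  0.21  0.14  1.49 -0.01  0.39] (array([554.11719581, 138.34266857, 265.82291287]), array([[-0.98996154,  0.14101159,  0.00958529],
       [ 0.14097514,  0.99000344, -0.0043809 ],
       [-0.01010723, -0.00298564, -0.99994446]]))
[[C,-0.04,0,0.33,-0.01,0.02,0.01],[C,-0.04,0.01,0.33,0,0.02,0.01],[C,-0.03,0,0.33,-0.01,0.02,0.01],[C,-0.04,0.01,0.33,0,0.01,0.01]]
```

```bash
python3 -m jog '[[1,-0.08,0,0.33,0,0.02,0],[1,-0.08,0.01,0.33,0,0.02,0],[1,0,0,0.33,0,0.02,0],[1,0,0,0.33,0,0,0],[0.05,0,0,0,0,0,0],[0.05,0,0,0,0,0,0],[0.05,0,0,0,0,0,0]]' 30
python3 -m jog '[[0.05,0,0,0,0,0,0],[0.05,0,0,0,0,0,0],[0.05,0,0,0,0,0,0],[0.05,0,0,0,0,0,0]]'
python3 - <<'E'
from h import *
P,Q=cur();c=np.load("cup.npy");print(P,arm.read_state()["contact_force"])
h=cup2w(c,[-82,-118,P[2]])[0]
d0=P-h;print("r",np.hypot(*d0[:2]),"door angle",np.arctan2(d0[1],d0[0])-np.arctan2(210,-49)-c[2])
way=[]
for th in np.arange(10,105,10):
    M=R.from_euler('z',th,degrees=True).as_matrix();way.append((h+M@d0,-8.4+th,90))
plan(way[:5],mm=21,deg=7.5); print(way[4],way[-1])
E
```

```text
t: 4.7
eef_pos: [563.8, 137.7, 200.7]
ee_rot: [0.001, 0.071, 0.998, -0.001]
contact_force: [0.1, 0.5, 0.7]
grip_width: 43.7
t: 5.1
eef_pos: [563.9, 137.2, 199.5]
ee_rot: [0.001, 0.071, 0.997, -0.002]
contact_force: [0.1, -0.7, 5.4]
grip_width: 10.3
[563.85364022 137.22631575 199.52962078] [ 0.10893637 -0.73603797  5.44046544]
r 215.7735590585838 door angle 4.3519440836525813e-05
[[C,0.36,-0.12,0,-0.01,0,-0.61],[C,0.36,-0.08,0,-0.02,0.01,-0.61],[C,0.36,-0.12,0,0,0,-0.62],[C,0.37,-0.08,0,0.01,0,-0.63],[C,0.36,-0.12,0,0,0,-0.62],[C,0.36,-0.08,0,0,0,-0.63],[C,0.36,-0.12,0,0,0,-0.62],[C,0.37,-0.09,0,0,0,-0.63]]
[[C,0.36,-0.12,0,0,0,-0.62],[C,0.36,-0.08,0,0,0,-0.63]]
(array([405.46088118,  46.81566222, 199.52962078]), np.float64(41.6), 90) (array([ 372.90655695, -132.63507855,  199.52962078]), np.float64(91.6), 90)
```

The fingers hold the bar at 10.3 mm and the door angle reads about 0. Pulling along the arc.

```bash
python3 -m jog '[[0.05,0.36,-0.12,0,0,0,-0.61],[0.05,0.36,-0.08,0,0,0,-0.62],[0.05,0.36,-0.12,0,0,0,-0.62],[0.05,0.36,-0.08,0,0,0,-0.63],[0.05,0,0,0,0,0,0]]'
python3 -m jog '[[0.05,0.36,-0.12,0,0,0,-0.62],[0.05,0.36,-0.08,0,0,0,-0.63],[0.05,0.36,-0.12,0,0,0,-0.62],[0.05,0.36,-0.08,0,0,0,-0.63],[0.05,0.36,-0.12,0,0,0,-0.62],[0.05,0.36,-0.08,0,0,0,-0.63],[0.05,0,0,0,0,0,0]]'
python3 - <<'E'
from h import *
P,Q=cur();c=np.load("cup.npy");s=arm.read_state();print(P,s["contact_force"],s["qpos"].round(2))
h=cup2w(c,[-82,-118,P[2]])[0]
d0=P-h;th0=np.degrees(np.arctan2(d0[1],d0[0])-np.arctan2(210,-49)-c[2]);print("r",np.hypot(*d0[:2]),"door",th0, "tool yaw",np.degrees(np.arctan2(-Q[0,1],Q[1,1])))
M0=cup2w(np.r_[0,0,c[2]],[-49,210,0])[0]
way=[(np.r_[(h+R.from_euler('z',t,degrees=True).as_matrix()@M0)[:2],199.5],-8.4+t,90) for t in list(range(int(th0)+10,104,10))+[104]]
plan(way,mm=21,deg=7.5)
E
```

```text
t: 5.6
eef_pos: [490.4, 116.5, 199.5]
ee_rot: [0.0, -0.103, 0.995, -0.003]
contact_force: [2.2, -5.0, 4.1]
grip_width: 10.1
t: 6.3
eef_pos: [407.2, 44.9, 199.5]
ee_rot: [0.001, -0.356, 0.935, -0.004]
contact_force: [9.6, -6.1, -2.2]
grip_width: 10.1
[407.23934168  44.87571465 199.53936479] [ 9.64636635 -6.0712134  -2.21979678] [ 0.12 -0.09 -0.33  1.33 -0.01 -0.61]
r 213.20197519674642 door 50.15201053813724 tool yaw 41.67982821707939
[[C,0.36,-0.09,0,-0.03,-0.01,-0.62],[C,0.36,-0.06,0,-0.03,-0.01,-0.62],[C,0.36,-0.12,0,0,0,-0.63],[C,0.36,-0.08,0,0,0,-0.62],[C,0.36,-0.12,0,0,0,-0.63],[C,0.37,-0.08,0,0,0,-0.62],[C,0.36,-0.12,0,0,0,-0.63],[C,0.36,-0.09,0,0,0,-0.62]]
[[C,0.36,-0.12,0,0,0,-0.63],[C,0.37,-0.08,0,0,0,-0.62],[C,0.29,-0.08,0,0,0,-0.5]]
```

```bash
python3 -m jog '[[0.05,0.36,-0.08,0,0,0,-0.62],[0.05,0.36,-0.06,0,0,0,-0.62],[0.05,0.36,-0.12,0,0,0,-0.63],[0.05,0.36,-0.08,0,0,0,-0.62],[0.05,0.36,-0.12,0,0,0,-0.63],[0.05,0,0,0,0,0,0]]'
python3 -m jog '[[0.05,0.37,-0.08,0,0,0,-0.62],[0.05,0.36,-0.12,0,0,0,-0.63],[0.05,0.36,-0.09,0,0,0,-0.62],[0.05,0.36,-0.12,0,0,0,-0.63],[0.05,0.37,-0.08,0,0,0,-0.62],[0.05,0.29,-0.08,0,0,0,-0.5],[0.05,0,0,0,0,0,0]]'
python3 - <<'E'
from h import *
P,Q=cur();c=np.load("cup.npy");s=arm.read_state();print(P,s["contact_force"],s["qpos"].round(2))
h=cup2w(c,[-82,-118,P[2]])[0]
d0=P-h;th0=np.degrees(np.arctan2(d0[1],d0[0])-np.arctan2(210,-49)-c[2]);print("r",np.hypot(*d0[:2]),"door",th0)
E
```

```text
t: 6.9
eef_pos: [372.9, -38.6, 199.6]
ee_rot: [0.002, -0.549, 0.836, -0.004]
contact_force: [19.2, -2.8, -10.9]
grip_width: 9.7
t: 7.6
eef_pos: [380.6, -144.6, 199.6]
ee_rot: [-0.003, 0.741, -0.671, 0.003]
contact_force: [18.3, 6.6, -8.2]
grip_width: 10.2
[ 380.57129135 -144.5919825   199.60990983] [18.33653364  6.61096882 -8.20282416] [-0.37 -0.1  -0.34  1.33  0.   -2.04]
r 211.82942910828788 door -256.340322996957
```

Door is about 104° (1.81 rad) open. Releasing and lifting clear, then taking a look.

```bash
python3 -m jog '[[0.6,0,0,0,0,0,0],[0.6,0,0,0,0,0,0],[0.6,0,0,0,0,0,0],[0.6,0,0,-0.5,0,0,0],[0.6,0,0,-0.6,0,0,0],[0.6,0,0,-0.6,0,0,0],[0.6,0,0,-0.6,0,0,0],[0.6,0,0,-0.2,0,0,0]]'
python3 - <<'E'
from h import *
import cv2
print(cur()[0])
# go over to salt pre-grasp side: rotate back
plan([((300,20,300),20,60),((350,138,230),21.5,45)],mm=45,deg=7.9)
cv2.imwrite("pics/v6.png",cv2.resize(get_image("scene")[100:300,180:420,::-1],None,fx=2.5,fy=2.5,interpolation=cv2.INTER_CUBIC))
E
```

```text
t: 8.4
eef_pos: [376.3, -144.0, 327.6]
ee_rot: [0.001, 0.741, -0.671, 0.003]
contact_force: [0.8, 0.2, 0.5]
grip_width: 50.8
[ 376.28889825 -144.04103559  327.62430812]
[[C,-0.31,0.11,0.05,0.22,-0.29,0.84],[C,-0.29,0.15,0.06,0.22,-0.29,0.84],[C,-0.27,0.18,0.06,0.22,-0.29,0.84],[C,-0.25,0.21,0.07,0.22,-0.29,0.84],[C,-0.22,0.24,0.07,0.22,-0.29,0.84],[C,-0.18,0.27,0.07,0.22,-0.29,0.84],[C,-0.15,0.29,0.07,0.22,-0.29,0.84],[C,-0.11,0.31,0.06,0.22,-0.29,0.84]]
[[C,-0.07,0.32,0.06,0.22,-0.3,0.84],[C,-0.03,0.33,0.05,0.22,-0.29,0.84],[C,0,0.33,0.04,0.22,-0.3,0.84],[C,-0.2,0.47,0.52,-0.03,-0.47,-0.04],[C,-0.17,0.46,0.54,-0.03,-0.47,-0.04],[C,-0.14,0.46,0.55,-0.03,-0.47,-0.04],[C,-0.1,0.46,0.55,-0.02,-0.46,-0.03]]
```

View pics/v6.png

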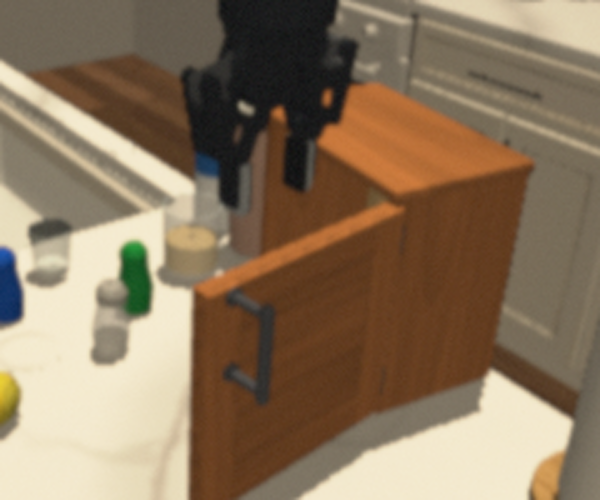

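The door stands wide open with the salt undisturbed at crop (111,320). Moving to the salt with a 45° down pitch.

```bash
python3 -m jog '[[1,-0.31,0.11,0.05,0.22,-0.29,0.84],[1,-0.29,0.15,0.06,0.22,-0.29,0.84],[1,-0.27,0.18,0.06,0.22,-0.29,0.84],[1,-0.25,0.21,0.07,0.22,-0.29,0.84],[1,-0.22,0.24,0.07,0.22,-0.29,0.84],[1,-0.18,0.27,0.07,0.22,-0.29,0.84],[1,-0.15,0.29,0.07,0.22,-0.29,0.84],[1,-0.11,0.31,0.06,0.22,-0.29,0.84]]'
python3 -m jog '[[1,-0.07,0.32,0.06,0.22,-0.3,0.84],[1,-0.03,0.33,0.05,0.22,-0.29,0.84],[1,0,0.33,0.04,0.22,-0.3,0.84],[1,-0.2,0.47,0.3,-0.03,-0.47,-0.04],[1,-0.17,0.46,0.3,-0.03,-0.47,-0.04],[1,-0.14,0.46,0.3,-0.03,-0.47,-0.04],[1,-0.1,0.46,0.3,-0.02,-0.46,-0.03],[1,0,0,0,0,0,0]]'
python3 - <<'E'
from h import *
s=arm.read_state();P,Q=cur();print(P,s["qpos"].round(2),s["contact_force"],"yaw",np.degrees(np.arctan2(Q[1,2],Q[0,2])),"pitch",np.degrees(np.arcsin(-Q[2,2])))
G=ori(21.5,45)[:,2];g=np.array([431,169,48.])
plan([(g-G*110,21.5,45),(g,21.5,45)],tcp=False)
E
```

```text
t: 9.25
eef_pos: [319.6, -24.1, 303.2]
ee_rot: [0.19, -0.342, 0.919, 0.035]
contact_force: [0.3, 1.3, -0.4]
grip_width: 85.0
t: 10.05
eef_pos: [319.9, 132.4, 261.6]
ee_rot: [0.372, -0.178, 0.908, 0.075]
contact_force: [-0.3, 0.8, 0.2]
grip_width: 85.1
[319.86177395 132.3549759  261.57116861] [ 0.39 -0.89 -0.85  0.84 -0.    0.  ] [-0.33854881  0.78424021  0.16314056] yaw 22.470162748439595 pitch 45.359377126249086
[[C,0.19,-0.02,0.41,0.01,-0.01,0.01],[C,0.19,-0.02,0.41,0.01,-0.01,0.01],[C,0.2,-0.02,0.41,0.01,-0.01,0.01],[C,0.19,-0.02,0.4,0.01,0,0.01],[C,0.2,-0.02,0.41,0.02,-0.01,0],[C,0.2,-0.02,0.4,0.01,0,0.01],[C,0.19,-0.03,0.41,0.02,-0.01,0],[C,0,0,0.44,0,0,0]]
[[C,0,0,0.44,0,0,0],[C,0,0,0.44,0,0,0],[C,0,0,0.44,0,0,0],[C,0,0,0.44,0,0,0]]
```

```bash
python3 -m jog '[[1,0.19,-0.02,0.41,0.01,-0.01,0.01],[1,0.19,-0.02,0.41,0.01,-0.01,0.01],[1,0.2,-0.02,0.41,0.01,-0.01,0.01],[1,0.19,-0.02,0.4,0.01,0,0.01],[1,0.2,-0.02,0.41,0.02,-0.01,0],[1,0.2,-0.02,0.4,0.01,0,0.01],[1,0.19,-0.03,0.41,0.02,-0.01,0],[1,0,0,0,0,0,0]]'
python3 - <<'E'
from h import *
import cv2
s=arm.read_state();P,Q=cur();print(P,s["qpos"].round(2),"yaw",np.degrees(np.arctan2(Q[1,2],Q[0,2])),"pitch",np.degrees(np.arcsin(-Q[2,2])))
plan([((431,169,48.),21.5,45)],tcp=False)
a=get_image("scene")[160:290,170:330,::-1];b=get_image("top")[150:280,130:290,::-1]
cv2.imwrite("pics/v7.png",cv2.resize(np.hstack([a,b]),None,fx=2.5,fy=2.5,interpolation=cv2.INTER_CUBIC))
E
```

```text
t: 10.85
eef_pos: [373.5, 138.3, 112.8]
ee_rot: [0.375, -0.165, 0.91, 0.067]
contact_force: [-0.8, -0.4, -0.5]
grip_width: 85.2
[373.49064998 138.25432992 112.81328416] [ 0.35 -0.74 -1.15  0.38  0.   -0.01] yaw 20.433187754501176 pitch 45.25256479195246
[[C,0,0.04,0.44,-0.02,-0.01,-0.02],[C,0,0.03,0.44,-0.02,-0.01,-0.01],[C,0,0.03,0.44,-0.02,0,-0.02],[C,0,0.03,0.44,-0.02,-0.01,-0.01],[C,0,0.04,0.45,-0.01,0,-0.02]]
```

View pics/v7.png

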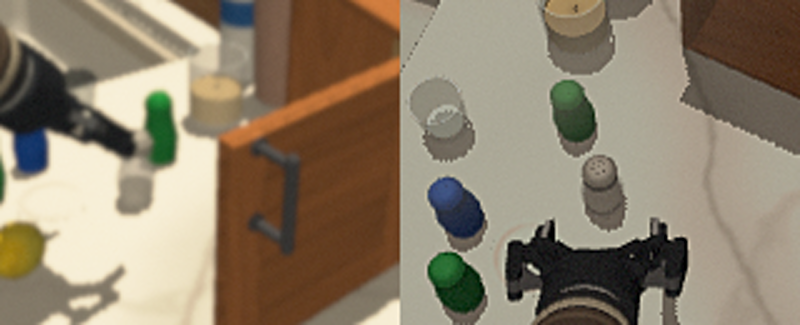

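The open fingers straddle the salt, with its cap at crop (600,172) centred between them. Advancing and closing gently.

```bash
python3 -m jog '[[1,0,0.04,0.44,-0.02,0,-0.02],[1,0,0.03,0.44,-0.02,0,-0.01],[1,0,0.03,0.44,-0.02,0,-0.02],[1,0,0.03,0.44,-0.02,0,-0.01],[1,0,0.04,0.45,-0.01,0,-0.02],[1,0,0,0,0,0,0],[0.3,0,0,0,0,0,0],[0.3,0,0,0,0,0,0]]' 25
python3 -m jog '[[0.3,0,0,0,0,0,0],[0.3,0,0,0,0,0,0],[0.3,0,0,0,0,0,0],[0.3,0,0,0,0,0,0]]'
python3 - <<'E'
from h import *
s=arm.read_state();P,Q=cur();print(P,P-18.7*Q[:,2],s["qpos"].round(2),s["contact_force"],"pitch",np.degrees(np.arcsin(-Q[2,2])))
E
```

```text
t: 11.75
eef_pos: [445.4, 176.3, 41.3]
ee_rot: [0.378, -0.173, 0.907, 0.072]
contact_force: [-0.3, -0.6, 0.2]
grip_width: 59.2
t: 12.15
eef_pos: [446.0, 176.9, 41.6]
ee_rot: [0.379, -0.173, 0.906, 0.072]
contact_force: [-2.0, 0.4, 6.2]
grip_width: 36.2
[445.9774502  176.91331857  41.64526104] [433.6005614  172.00308871  54.77508459] [ 0.38 -0.38 -1.22 -0.07  0.   -0.  ] [-2.01069513  0.40116566  6.22006961] pitch 44.598112927249474
```

Width 36 mm is less than the 44 mm body, so I'll look before lifting.

```bash
python3 - <<'E'
from h import *
import cv2
print(arm.read_state()["grip_width"])
a=get_image("scene")[190:250,190:270,::-1];b=get_image("top")[190:250,170:250,::-1]
cv2.imwrite("pics/v8.png",cv2.resize(np.hstack([a,b]),None,fx=5,fy=5,interpolation=cv2.INTER_CUBIC))
E
```

```text
36.20443708815262
```

View pics/v8.png

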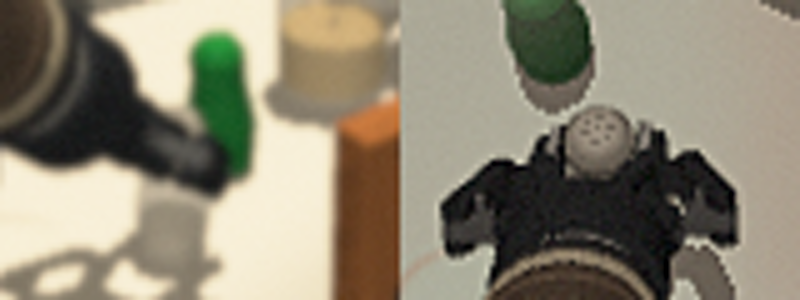

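The fingers sit on the cap's far half: the cap moved ~3 px towards the robot, so the true axis is nearer than I had measured. I'll open, then refit the axis from the foot edge and cap outline seen at the start.

```bash
python3 -m jog '[[1,0,0,0,0,0,0],[1,0,0,0,0,0,0],[1,0,0,0,0,0,0],[1,0,0,0,0,0,0],[1,0,0,0,0,0,0]]'
python3 - <<'E'
from h import *
import cv2
t=lambda x,y:np.array([130+x/3,60+y/3]); s=lambda x,y:np.array([200+x/3,120+y/3])
a=np.linspace(0,2*np.pi,60);ring=lambda x,y,z,r:np.c_[x+r*np.cos(a),y+r*np.sin(a),0*a+z]
def sil(n,x,y):
    P=np.vstack([proj(n,ring(x,y,z,r)) for z,r in((0,22),(66,22),(75,17),(84,13),(90,4))])
    return P[:,1].max(),P[:,1].min(),P[:,0].min(),P[:,0].max()
obs={"scene":(s(0,376)[1],s(0,275)[1],s(51,0)[0],s(93,0)[0]),"top":(t(0,545)[1],t(0,455)[1],t(218,0)[0],t(271,0)[0])}
for n in(["scene"],["top"],["scene","top"]):
    r=least_squares(lambda p:np.concatenate([np.array(sil(k,*p))-obs[k] for k in n]),[425,168]);print(n,r.x.round(1),r.fun.round(1))
im=get_image("top")[200:250,180:240];np.save("now.npy",im)
cv2.imwrite("pics/v9.png",cv2.resize(im[:,:,::-1],None,fx=8,fy=8,interpolation=cv2.INTER_CUBIC))
E
```

```text
t: 12.75
eef_pos: [444.9, 176.4, 39.6]
ee_rot: [0.377, -0.173, 0.907, 0.072]
contact_force: [0.3, 0.5, 0.7]
grip_width: 85.2
['scene'] [428.4 167. ] [-0.3  0.2 -1.3  1.3]
['top'] [425.2 167.5] [-1.8  1.8 -1.1  1.2]
['scene', 'top'] [426.6 167.1] [-0.1  0.4 -1.9  0.7 -2.3  1.4 -0.8  1.5]
```

View pics/v9.png

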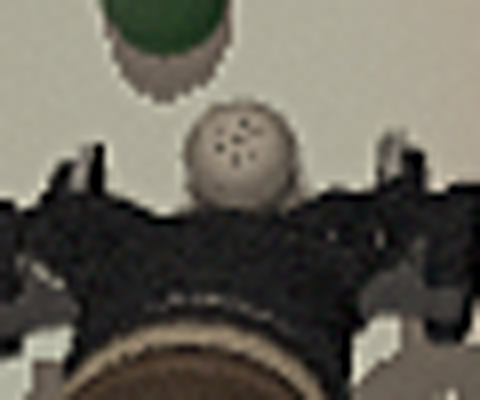

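Shaker is upright and back in place, with the refit axis about (426,167). I'll shift back about 8 mm, lower about 7 mm and steepen to 50°.

```bash
python3 - <<'E'
from h import *
plan([((424.5,166.5,46),21.5,50)],tcp=False,mm=5,deg=2)
E
```

```text
[[C,0.09,-0.01,-0.01,0,0.22,0],[C,0.09,-0.01,-0.01,0,0.21,0.01],[C,0.08,-0.01,-0.01,0.01,0.22,0]]
```

```bash
python3 -m jog '[[1,0.09,-0.01,-0.01,0,0.22,0],[1,0.09,-0.01,-0.01,0,0.21,0.01],[1,0.08,-0.01,-0.01,0,0.22,0],[1,0,0,0,0,0,0],[0.3,0,0,0,0,0,0],[0.3,0,0,0,0,0,0],[0.3,0,0,0,0,0,0],[0.3,0,0,0,0,0,0]]' 25
python3 -m jog '[[0.3,0,0,0,0,0,0],[0.3,0,0,0,0,0,0],[0.3,0,0,0,0,0,0]]'
python3 - <<'E'
from h import *
s=arm.read_state();P,Q=cur();print(P,P-18.7*Q[:,2],s["qpos"].round(2),s["contact_force"],"pitch",np.degrees(np.arcsin(-Q[2,2])))
E
```

```text
t: 13.6
eef_pos: [435.8, 171.3, 32.0]
ee_rot: [0.336, -0.176, 0.923, 0.064]
contact_force: [-0.5, 0.1, 0.6]
grip_width: 39.8
t: 13.9
eef_pos: [435.9, 171.3, 32.1]
ee_rot: [0.336, -0.176, 0.923, 0.064]
contact_force: [-0.4, 0.8, 0.5]
grip_width: 39.2
[435.8964617  171.28642501  32.05877134] [424.7191823  166.85261346  46.38007507] [ 0.37 -0.36 -1.16  0.07  0.   -0.  ] [-0.39851987  0.82439659  0.48252375] pitch 49.98223626829339
```

```bash
python3 - <<'E'
from h import *
import cv2
old=cv2.imread("pics/top0.png")[:,:,::-1]
im=get_image("top");cv2.imwrite("pics/x.png",im[:,:,::-1])
tm=cv2.resize(np.ascontiguousarray(old[210:223,202:219]),None,fx=4,fy=4,interpolation=cv2.INTER_CUBIC)
for n,i in(("old",old),("now",im)):
    w=cv2.resize(np.ascontiguousarray(i[190:250,180:245]),None,fx=4,fy=4,interpolation=cv2.INTER_CUBIC)
    r=cv2.matchTemplate(w,tm,cv2.TM_CCOEFF_NORMED);_,v,_,l=cv2.minMaxLoc(r);print(n,v,180+l[0]/4,190+l[1]/4)
P,Q=cur();g=P-18.7*Q[:,2]
print("grasp px",proj("top",g),"tcp px",proj("top",P),"expected cap px at grasp axis",proj("top",[g[0],g[1],88]),"ref",proj("top",[426.6,167.1,88]))
E
```

```text
old 0.9978351593017578 202.0 210.0
now 0.8530139327049255 202.75 209.75
grasp px [[211.54600477 225.1625489 ]] tcp px [[212.04775351 222.79959951]] expected cap px at grasp axis [[210.03766372 218.61050724]] ref [[210.23879506 217.88135643]]
```

The cap hasn't moved, so the hold is symmetric. I'll lift 40 mm and check.

```bash
python3 -m jog '[[0.3,-0.1,0,-0.13,0,0,0],[0.3,-0.1,0,-0.13,0,0,0],[0.3,-0.1,0,-0.13,0,0,0],[0.3,-0.1,0,-0.13,0,0,0],[0.3,-0.1,0,-0.13,0,0,0],[0.3,0,0,0,0,0,0],[0.3,0,0,0,0,0,0]]' 30
python3 - <<'E'
from h import *
import cv2
s=arm.read_state();P,Q=cur();print(P,s["qpos"].round(2),s["contact_force"])
a=get_image("scene")[170:260,180:280,::-1];b=get_image("top")[180:270,150:250,::-1]
cv2.imwrite("pics/v10.png",cv2.resize(np.hstack([a,b]),None,fx=4,fy=4,interpolation=cv2.INTER_CUBIC))
E
```

```text
t: 14.65
eef_pos: [434.4, 170.6, 73.4]
ee_rot: [0.336, -0.176, 0.923, 0.064]
contact_force: [1.1, 0.1, -1.0]
grip_width: 39.7
[434.41409865 170.59495409  73.35970128] [ 0.37 -0.44 -1.09  0.22  0.   -0.  ] [ 1.06670759  0.05363463 -1.01165983]
```

View pics/v10.png

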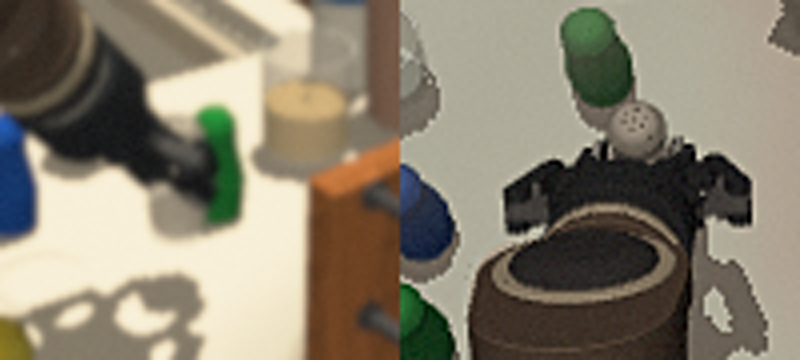

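Shaker is lifted upright (crop cap (637,130)), and the wrist carries about 1 N, which matches 0.1 kg. Now I'll go to the front of the cupboard and in.

```bash
python3 - <<'E'
from h import *
c=np.load("cup.npy")
w=lambda x,y,z:cup2w(c,[x,y,z])[0]
print(w(-200,18,76),w(-30,18,74))
plan([(w(-200,18,76),2,50),(w(-90,18,74),0,50)],tcp=False,mm=18,deg=5)
E
```

```text
[484.78328912  73.99437008  76.        ] [652.95143977  49.10515338  74.        ]
[[C,-0.03,-0.32,0.07,0.23,0,0.27],[C,-0.04,-0.32,0.08,0.22,0,0.27],[C,-0.06,-0.31,0.08,0.23,0,0.27],[C,-0.07,-0.31,0.1,0.22,0,0.27],[C,-0.08,-0.3,0.1,0.23,0,0.26],[C,-0.09,-0.3,0.11,0.22,0,0.27],[C,-0.09,-0.29,0.13,0.23,-0.01,0.26],[C,-0.23,-0.06,0.2,0.02,0,0.03]]
[[C,-0.23,-0.06,0.2,0.02,0,0.03],[C,-0.24,-0.05,0.2,0.02,0,0.03],[C,-0.23,-0.05,0.21,0.02,0,0.03],[C,-0.24,-0.05,0.2,0.03,0,0.02],[C,-0.23,-0.05,0.21,0.02,0,0.03],[C,-0.24,-0.05,0.2,0.03,0,0.02]]
```

```bash
python3 -m jog '[[0.3,-0.03,-0.32,0.07,0.23,0,0.27],[0.3,-0.04,-0.32,0.08,0.22,0,0.27],[0.3,-0.06,-0.31,0.08,0.23,0,0.27],[0.3,-0.07,-0.31,0.1,0.22,0,0.27],[0.3,-0.08,-0.3,0.1,0.23,0,0.26],[0.3,-0.09,-0.3,0.11,0.22,0,0.27],[0.3,-0.09,-0.29,0.13,0.23,0,0.26],[0.3,0,0,0,0,0,0]]'
python3 -m jog '[[0.3,-0.23,-0.06,0.2,0.02,0,0.03],[0.3,-0.23,-0.06,0.2,0.02,0,0.03],[0.3,-0.24,-0.05,0.2,0.02,0,0.03],[0.3,-0.23,-0.05,0.21,0.02,0,0.03],[0.3,-0.24,-0.05,0.2,0.03,0,0.02],[0.3,0,0,0,0,0,0]]'
python3 - <<'E'
from h import *
import cv2
c=np.load("cup.npy");w=lambda x,y,z:cup2w(c,[x,y,z])[0]
s=arm.read_state();P,Q=cur();g=P-18.7*Q[:,2]
print(P,g,"cupframe",R.from_euler('z',-c[2]).as_matrix()@(g-[c[0],c[1],0]),s["qpos"].round(2),s["contact_force"],"yaw",np.degrees(np.arctan2(Q[1,2],Q[0,2])),"pitch",np.degrees(np.arcsin(-Q[2,2])))
plan([(w(-30,18,73),0,50),(w(-30,18,62),0,50)],tcp=False,mm=14)
a=get_image("scene")[100:270,230:400,::-1];b=get_image("top")[60:230,180:350,::-1]
cv2.imwrite("pics/v11.png",cv2.resize(np.hstack([a,b]),None,fx=2.3,fy=2.3,interpolation=cv2.INTER_CUBIC))
E
```

```text
t: 15.55
eef_pos: [498.1, 73.2, 61.8]
ee_rot: [0.342, -0.015, 0.94, 0.005]
contact_force: [-0.8, 0.6, -0.5]
grip_width: 39.4
t: 16.15
eef_pos: [576.4, 62.9, 61.5]
ee_rot: [0.342, -0.004, 0.94, 0.002]
contact_force: [-0.4, -0.1, -0.9]
grip_width: 39.7
[576.37428532  62.8768257   61.50270839] [564.34034962  62.75155463  75.81559415] cupframe [-119.65418468   18.52605551   75.81559415] [ 0.16 -0.14 -0.94  0.08 -0.09  0.11] [-0.35313239 -0.09059528 -0.89202307] yaw 0.5964170598748985 pitch 49.942142232911976
[[C,-0.19,-0.04,0.17,0.01,0,0.01],[C,-0.19,-0.04,0.17,0.01,0,0.01],[C,-0.19,-0.04,0.17,0.01,0,0.01],[C,-0.19,-0.04,0.17,0,0,0.01],[C,-0.19,-0.04,0.17,0.01,0,0],[C,-0.18,-0.04,0.17,0,0,0.01],[C,-0.19,-0.04,0.16,0.01,0.01,0],[C,0.14,0,0.17,0,0,0]]
```

View pics/v11.png

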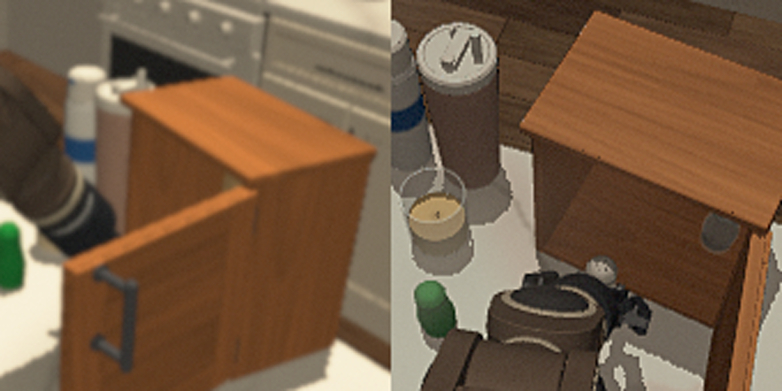

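Pepper is seen at the right wall (top px about (323,162)), and the salt's cap at (272,178) is lined up with the free middle. Moving in.

```bash
python3 -m jog '[[0.3,-0.19,-0.04,0.17,0.01,0,0.01],[0.3,-0.19,-0.04,0.17,0.01,0,0.01],[0.3,-0.19,-0.04,0.17,0.01,0,0.01],[0.3,-0.19,-0.04,0.17,0,0,0.01],[0.3,-0.19,-0.04,0.17,0.01,0,0],[0.3,-0.18,-0.04,0.17,0,0,0.01],[0.3,-0.19,-0.04,0.16,0.01,0,0],[0.3,0,0,0,0,0,0]]'
python3 - <<'E'
from h import *
c=np.load("cup.npy");w=lambda x,y,z:cup2w(c,[x,y,z])[0]
s=arm.read_state();P,Q=cur();g=P-18.7*Q[:,2]
print("cupframe",R.from_euler('z',-c[2]).as_matrix()@(g-[c[0],c[1],0]),s["qpos"].round(2),s["contact_force"],"pitch",np.degrees(np.arcsin(-Q[2,2])))
print("pepper",R.from_euler('z',-c[2]).as_matrix()@(atz("top",(323,162),45)-[c[0],c[1],0]))
plan([(np.r_[g[:2],g[2]-8],0,50)],tcp=False,mm=2)
E
```

```text
t: 17.05
eef_pos: [665.2, 48.9, 58.6]
ee_rot: [0.342, 0.0, 0.94, -0.0]
contact_force: [-0.2, 0.6, -1.7]
grip_width: 39.6
cupframe [-29.79044696  17.88563506  72.89877077] [ 0.1   0.03 -0.79  0.05 -0.07  0.08] [-0.24861327  0.60860935 -1.70286187] pitch 49.94160656270823
pepper [ 20.60833908 -70.03091254  45.        ]
[[C,0.02,0,0.02,0,0,0],[C,0.02,0,0.03,0,0,0],[C,0.02,0,0.02,0,0,0],[C,0.02,0,0.03,0,0,0],[C,0.02,0,0.02,0,0.01,0]]
```

```bash
python3 -m jog '[[0.3,0.03,0,0.03,0,0,0],[0.3,0.03,0,0.03,0,0,0],[0.3,0.03,0,0.03,0,0,0],[0.3,0.03,0,0.03,0,0,0],[0.3,0,0,0,0,0,0]]'
python3 -m jog '[[0.3,0.01,0,0.015,0,0,0],[0.3,0,0,0,0,0,0]]'
python3 -m jog '[[0.3,0.01,0,0.015,0,0,0],[0.3,0,0,0,0,0,0]]'
```

```text
t: 17.55
eef_pos: [661.9, 49.3, 49.2]
ee_rot: [0.342, -0.0, 0.94, -0.0]
contact_force: [-0.1, 0.1, -0.9]
grip_width: 39.2
t: 17.75
eef_pos: [662.6, 49.3, 48.8]
ee_rot: [0.342, -0.0, 0.94, -0.0]
contact_force: [-0.4, 0.1, -0.8]
grip_width: 39.4
t: 17.95
eef_pos: [663.0, 49.3, 48.3]
ee_rot: [0.342, -0.0, 0.94, -0.0]
contact_force: [-0.6, -0.4, -0.2]
grip_width: 39.5
```

```bash
python3 -m jog '[[0.3,0.01,0,0.015,0,0,0],[0.3,0,0,0,0,0,0]]'
python3 -m jog '[[0.5,0,0,0,0,0,0],[0.55,0,0,0,0,0,0],[0.65,0,0,0,0,0,0],[0.75,0,0,0,0,0,0],[0.75,0,0,0,0,0,0],[0.75,0,0,0,0,0,0]]'
python3 -m jog '[[0.75,0,0,-0.2,0,0,0],[0.75,0.05,0,-0.3,0,0,0],[0.75,0.1,0,-0.4,0,0,0],[0.75,0.1,0,-0.5,0,0,0],[0.75,0.1,0,-0.5,0,0,0],[0.75,0.1,0,-0.5,0,0,0],[0.75,0.1,0,-0.5,0,0,0],[0.75,0,0,0,0,0,0]]'
python3 - <<'E'
from h import *
import cv2
print(cur()[0],arm.read_state()["qpos"].round(2))
plan([((400,40,280),0,75),((300,-30,320),60,90)],mm=45,deg=7.9)
b=get_image("top")[60:230,180:400,::-1]
cv2.imwrite("pics/v12.png",cv2.resize(b,None,fx=3,fy=3,interpolation=cv2.INTER_CUBIC))
E
```

```text
t: 18.15
eef_pos: [663.7, 49.3, 48.2]
ee_rot: [0.343, -0.0, 0.939, -0.0]
contact_force: [0.4, 0.1, 2.8]
grip_width: 39.3
t: 18.75
eef_pos: [662.8, 49.2, 46.9]
ee_rot: [0.342, -0.0, 0.94, -0.0]
contact_force: [-0.1, -0.6, 0.3]
grip_width: 63.7
t: 19.55
eef_pos: [547.8, 49.4, 143.6]
ee_rot: [0.344, -0.0, 0.939, 0.0]
contact_force: [0.8, -0.3, 0.8]
grip_width: 63.7
[547.83303436  49.41809791 143.57182515] [ 0.14 -0.31 -0.86  0.33 -0.09  0.1 ]
[[C,0.1,-0.04,-0.8,0,0.63,0],[C,0.17,-0.04,-0.79,0,0.63,0],[C,0.24,-0.04,-0.77,0,0.63,0],[C,0.3,-0.03,-0.74,0,0.63,0],[C,0.37,-0.04,-0.72,0,0.64,0],[C,0.22,-0.17,-0.16,-0.12,0.21,-0.93],[C,0.24,-0.14,-0.16,-0.12,0.21,-0.93],[C,0.26,-0.11,-0.15,-0.12,0.21,-0.93]]
[[C,0.28,-0.07,-0.14,-0.12,0.21,-0.93],[C,0.29,-0.03,-0.14,-0.13,0.21,-0.93],[C,0.29,0.01,-0.13,-0.12,0.21,-0.93],[C,0.29,0.05,-0.12,-0.13,0.22,-0.94],[C,0.29,0.08,-0.11,-0.12,0.21,-0.93]]
```

View pics/v12.png

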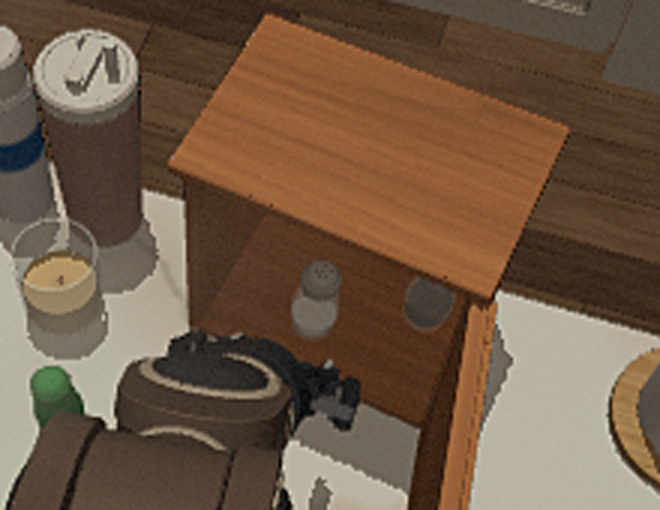

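Salt stands upright on the floor, cap at crop (321,275), beside the pepper at (428,303), which is undisturbed. Back to the handle to shut the door.

```bash
python3 -m jog '[[1,0.1,-0.04,-0.8,0,0.63,0],[1,0.17,-0.04,-0.79,0,0.63,0],[1,0.24,-0.04,-0.77,0,0.63,0],[1,0.3,-0.03,-0.74,0,0.63,0],[1,0.37,-0.04,-0.72,0,0.64,0],[1,0.22,-0.17,-0.16,-0.12,0.21,-0.93],[1,0.24,-0.14,-0.16,-0.12,0.21,-0.93],[1,0.26,-0.11,-0.15,-0.12,0.21,-0.93]]'
python3 -m jog '[[1,0.28,-0.07,-0.14,-0.12,0.21,-0.93],[1,0.29,-0.03,-0.14,-0.13,0.21,-0.93],[1,0.29,0.01,-0.13,-0.12,0.21,-0.93],[1,0.29,0.05,-0.12,-0.13,0.22,-0.94],[1,0.29,0.08,-0.11,-0.12,0.21,-0.93],[1,0,0,0,0,0,0]]'
python3 - <<'E'
from h import *
print(cur()[0],arm.read_state()["qpos"].round(2))
plan([((380.5,-144.5,320),95.6,90)],mm=40,deg=7.5)
E
```

```text
t: 20.4
eef_pos: [364.0, 13.6, 292.6]
ee_rot: [0.081, -0.198, 0.977, -0.0]
contact_force: [0.4, 0.3, 0.1]
grip_width: 85.8
t: 21.0
eef_pos: [302.3, -30.6, 317.6]
ee_rot: [-0.002, -0.499, 0.866, 0.001]
contact_force: [-0.1, 0.3, -0.2]
grip_width: 85.9
[302.25011526 -30.61643764 317.62372217] [-0.1  -0.27 -0.21  1.63 -0.   -1.15]
[[C,0.24,-0.5,-0.01,0.01,0,-0.89],[C,0.3,-0.47,-0.01,0.01,0,-0.89],[C,0.35,-0.42,-0.01,0.01,0,-0.89],[C,0.4,-0.38,-0.01,0,-0.01,-0.9],[C,0.45,-0.33,-0.01,0.01,0,-0.89]]
```

```bash
python3 -m jog '[[1,0.24,-0.5,-0.01,0,0,-0.89],[1,0.3,-0.47,-0.01,0,0,-0.89],[1,0.35,-0.42,-0.01,0,0,-0.89],[1,0.4,-0.38,-0.01,0,0,-0.9],[1,0.45,-0.33,-0.01,0,0,-0.89],[1,0,0,0,0,0,0]]'
python3 - <<'E'
from h import *
print(cur()[0])
plan([((380.5,-144.5,320),95.6,90),((380.5,-144.5,200),95.6,90)],mm=25,deg=7.5)
E
```

```text
t: 21.6
eef_pos: [382.6, -146.0, 318.3]
ee_rot: [0.002, 0.74, -0.673, -0.002]
contact_force: [0.8, 0.2, -0.3]
grip_width: 85.4
[ 382.56521368 -146.04755151  318.25440249]
[[C,-0.03,0.04,-0.03,0.03,0,-0.02],[C,0,0,0.48,0,0,0],[C,0,0,0.48,0,0,0],[C,0,0,0.48,0,0,0],[C,0,0,0.48,0,0,0],[C,0,0,0.48,0,0,0]]
```

```bash
python3 -m jog '[[1,-0.03,0.04,0.4,0.02,0,0],[1,0,0,0.48,0,0,0],[1,0,0,0.48,0,0,0],[1,0,0,0.48,0,0,0],[1,0,0,0.48,0,0,0],[1,0,0,0,0,0,0],[0.05,0,0,0,0,0,0],[0.05,0,0,0,0,0,0]]' 30
python3 -m jog '[[0.05,0,0,0,0,0,0],[0.05,0,0,0,0,0,0],[0.05,0,0,0,0,0,0],[0.05,0,0,0,0,0,0]]'
python3 - <<'E'
from h import *
P,Q=cur();s=arm.read_state();print(P,s["contact_force"])
pts=np.array([(563.85,137.2),(490.4,116.5),(407.2,44.9),(372.9,-38.6),P[:2]])
r=least_squares(lambda h:np.hypot(*(pts-h).T)-215.6,[582,-78]);h=r.x;print("hinge",h,r.fun)
ang=np.unwrap(np.arctan2(*(pts-h).T[::-1])%(2*np.pi));print("door",np.degrees(ang-ang[0]))
th0=np.degrees(ang[-1]-ang[0]);d=pts[-1]-h;d*=215.6/np.hypot(*d);np.save("hinge.npy",np.r_[h,d,th0])
way=[(np.r_[h+(R.from_euler('z',-t,degrees=True).as_matrix()@np.r_[d,0])[:2],P[2]],95.4-t,90) for t in np.arange(10,th0-8,10)]
plan(way,mm=21,deg=7.5);print(th0)
E
```

```text
t: 22.4
eef_pos: [378.5, -142.8, 205.3]
ee_rot: [0.0, 0.741, -0.672, 0.0]
contact_force: [0.8, 0.2, 1.1]
grip_width: 59.0
t: 22.8
eef_pos: [380.2, -142.4, 204.9]
ee_rot: [-0.002, 0.741, -0.671, 0.001]
contact_force: [8.9, 2.8, -0.4]
grip_width: 9.9
[ 380.17339795 -142.40275734  204.85001978] [ 8.88249893  2.77245974 -0.43720481]
hinge [585.24994134 -77.08161716] [-0.25244616 -0.03016474  0.22700604  0.20855508 -0.37165613]
door [  0.          20.40052641  49.88192212  74.02532627 101.96463602]
[[C,-0.37,0.05,0,-0.01,0.01,0.64],[C,-0.37,0.08,0,-0.02,0,0.64],[C,-0.37,0.05,0,0,0,0.63],[C,-0.37,0.08,0,0,0,0.62],[C,-0.37,0.05,0,0,0,0.63],[C,-0.37,0.08,0,0,0,0.62],[C,-0.37,0.05,0,0,0,0.63],[C,-0.37,0.07,0,0,0,0.62]]
[[C,-0.37,0.05,0,0,0,0.63],[C,-0.37,0.08,0,0,0,0.62],[C,-0.37,0.05,0,0,0,0.63],[C,-0.37,0.08,0,0,0,0.62],[C,-0.37,0.05,0,0,0,0.63],[C,-0.37,0.08,0,0,0,0.62],[C,-0.37,0.05,0,0,0,0.63],[C,-0.37,0.07,0,0,0,0.62]]
[[C,-0.37,0.05,0,0,0,0.63],[C,-0.37,0.08,0,0,0,0.62]]
101.9646360171991
```

The circle fit of the hinge is good to 0.4 mm and the bar is gripped. Swinging shut.

```bash
python3 -m jog '[[0.05,-0.37,0.05,0,0,0,0.64],[0.05,-0.37,0.08,0,0,0,0.64],[0.05,-0.37,0.05,0,0,0,0.63],[0.05,-0.37,0.08,0,0,0,0.62],[0.05,-0.37,0.05,0,0,0,0.63],[0.05,-0.37,0.08,0,0,0,0.62],[0.05,-0.37,0.05,0,0,0,0.63],[0.05,-0.37,0.07,0,0,0,0.62]]'
python3 -m jog '[[0.05,-0.37,0.05,0,0,0,0.63],[0.05,-0.37,0.08,0,0,0,0.62],[0.05,-0.37,0.05,0,0,0,0.63],[0.05,-0.37,0.08,0,0,0,0.62],[0.05,0,0,0,0,0,0]]'
python3 - <<'E'
from h import *
P,Q=cur();s=arm.read_state();H=np.load("hinge.npy");h,d,th0=H[:2],H[2:4],H[4]
a0=np.arctan2(137.2-h[1],563.85-h[0]);v=P[:2]-h;th=np.degrees(np.arctan2(v[1],v[0])-a0)%360;print(P,s["contact_force"],"r",np.hypot(*v),"door",th)
way=[(np.r_[h+215.6*np.array([np.cos(a0+np.radians(t)),np.sin(a0+np.radians(t))]),P[2]],-8.4+t,90) for t in np.arange(th-8,2,-8)]+[(np.r_[h+215.6*np.array([np.cos(a0+.035),np.sin(a0+.035)]),P[2]],-6.4,90)]
plan(way,mm=18,deg=7.5)
E
```

```text
t: 23.6
eef_pos: [385.7, 4.7, 204.9]
ee_rot: [0.001, -0.463, 0.886, -0.001]
contact_force: [10.8, -4.1, -3.3]
grip_width: 10.2
t: 24.1
eef_pos: [426.3, 68.7, 204.8]
ee_rot: [0.001, -0.304, 0.953, -0.001]
contact_force: [4.3, -3.8, 1.5]
grip_width: 10.2
[426.31015609  68.67620185 204.83474498] [ 4.29396638 -3.76986197  1.5368464 ] r 215.65527384981488 door 41.7740893076943
[[C,-0.3,0.04,0,-0.01,0.01,0.62],[C,-0.29,0.07,0,0,0,0.63],[C,-0.3,0.05,0,0,0,0.5],[C,-0.29,0.08,0,0,0,0.5],[C,-0.3,0.05,0,0,0,0.5],[C,-0.29,0.07,0,0,0.01,0.5],[C,-0.29,0.05,0,0,0,0.5],[C,-0.29,0.08,0,0,0,0.5]]
[[C,-0.29,0.05,0,0,0,0.48],[C,-0.29,0.07,0,0,0,0.49]]
```

```bash
python3 -m jog '[[0.05,-0.3,0.04,0,0,0,0.62],[0.05,-0.29,0.07,0,0,0,0.63],[0.05,-0.3,0.05,0,0,0,0.5],[0.05,-0.29,0.08,0,0,0,0.5],[0.05,-0.3,0.05,0,0,0,0.5],[0.05,-0.29,0.07,0,0,0,0.5],[0.05,-0.29,0.05,0,0,0,0.5],[0.05,-0.29,0.08,0,0,0,0.5]]'
python3 -m jog '[[0.05,-0.29,0.05,0,0,0,0.48],[0.05,-0.29,0.07,0,0,0,0.49],[0.05,0,0,0,0,0,0]]'
python3 -m jog '[[0.05,-0.08,0.01,0,0,0,0.13],[0.05,-0.07,0.01,0,0,0,0.12],[0.05,0,0,0,0,0,0]]'
```

```text
t: 24.9
eef_pos: [526.0, 129.7, 204.8]
ee_rot: [0.0, -0.011, 1.0, -0.001]
contact_force: [1.1, -6.4, 4.8]
grip_width: 10.3
t: 25.2
eef_pos: [556.2, 136.0, 204.8]
ee_rot: [0.001, 0.056, 0.998, 0.0]
contact_force: [0.4, -0.9, 4.9]
grip_width: 10.2
t: 25.5
eef_pos: [562.3, 136.7, 204.8]
ee_rot: [0.0, 0.073, 0.997, 0.001]
contact_force: [0.1, 2.3, 5.4]
grip_width: 10.1
```

Now small pushes inward until the closing force rises.

```bash
python3 -m jog '[[0.05,-0.04,0,0,0,0,0],[0.05,0,0,0,0,0,0]]'
python3 -m jog '[[0.05,-0.04,0,0,0,0,0],[0.05,0,0,0,0,0,0]]'
python3 -m jog '[[0.05,-0.04,0,0,0,0,0],[0.05,0,0,0,0,0,0]]'
```

```text
t: 25.7
eef_pos: [563.9, 136.9, 204.8]
ee_rot: [0.0, 0.073, 0.997, 0.002]
contact_force: [-0.3, 6.0, 5.4]
grip_width: 10.0
t: 25.9
eef_pos: [565.8, 137.1, 204.8]
ee_rot: [-0.0, 0.073, 0.997, 0.002]
contact_force: [-0.3, 7.9, 4.5]
grip_width: 10.0
t: 26.1
eef_pos: [567.7, 137.3, 204.8]
ee_rot: [-0.0, 0.073, 0.997, 0.003]
contact_force: [-0.9, 9.5, 5.2]
grip_width: 10.1
```

```bash
python3 -m jog '[[0.05,-0.04,-0.02,0,0,0,0],[0.05,0,0,0,0,0,0]]'
python3 -m jog '[[0.05,-0.04,-0.02,0,0,0,0],[0.05,0,0,0,0,0,0]]'
python3 -m jog '[[0.05,-0.04,0,0,0,0,0],[0.05,0,0,0,0,0,0]]'
python3 -m jog '[[0.05,-0.04,0,0,0,0,0],[0.05,0,0,0,0,0,0]]'
```

```text
t: 26.3
eef_pos: [569.2, 137.5, 204.9]
ee_rot: [-0.001, 0.072, 0.997, 0.004]
contact_force: [-1.6, 14.5, 5.4]
grip_width: 10.2
t: 26.5
eef_pos: [570.2, 137.5, 204.8]
ee_rot: [-0.002, 0.072, 0.997, 0.005]
contact_force: [-5.6, 19.6, 5.8]
grip_width: 10.0
t: 26.7
eef_pos: [570.2, 137.5, 204.8]
ee_rot: [-0.003, 0.071, 0.997, 0.005]
contact_force: [-12.6, 19.9, 9.0]
grip_width: 10.3
t: 26.9
eef_pos: [570.2, 137.5, 204.7]
ee_rot: [-0.005, 0.071, 0.997, 0.006]
contact_force: [-19.4, 21.9, 11.8]
grip_width: 10.3
```

The push force rises to 19 N while the bar stays put at x=570.2, so the door is on its stop. Releasing, lifting and backing off.

```bash
python3 -m jog '[[0.2,0,0,0,0,0,0],[0.4,0,0,0,0,0,0],[0.6,0,0,0,0,0,0],[0.6,0,0,0,0,0,0],[0.6,0,0,0,0,0,0]]'
python3 -m jog '[[0.6,0,0,-0.3,0,0,0],[0.6,0,0,-0.5,0,0,0],[0.6,0,0,-0.5,0,0,0],[0.6,0,0,-0.5,0,0,0],[0.6,0,0,-0.4,0,0,0],[0.6,0.8,0,-0.2,0,0,0],[0.6,0.8,0,-0.2,0,0,0],[0.6,0.8,0,0,0,0,0]]'
python3 -m jog '[[0.6,0.8,0,0,0,0,0],[0.6,0.8,0,0,0,0,0],[0.6,0.8,0,0,0,0,0],[0.6,0,0,0,0,0,0],[0.6,0,0,0,0,0,0]]'
python3 - <<'E'
from h import *
import cv2
s=arm.read_state();print(s["t"],cur()[0],s["contact_force"])
a=get_image("scene")[100:280,170:410,::-1];b=get_image("top")[60:240,130:370,::-1]
cv2.imwrite("pics/v13.png",cv2.resize(np.vstack([a,b]),None,fx=1.65,fy=1.65,interpolation=cv2.INTER_CUBIC))
E
```

```text
t: 27.4
eef_pos: [575.0, 131.3, 203.6]
ee_rot: [-0.001, 0.073, 0.997, -0.0]
contact_force: [0.1, 0.4, -0.4]
grip_width: 51.1
t: 28.2
eef_pos: [455.8, 149.1, 334.9]
ee_rot: [0.0, 0.074, 0.997, 0.0]
contact_force: [-0.1, 0.2, 0.7]
grip_width: 50.9
t: 28.7
eef_pos: [337.3, 166.7, 334.7]
ee_rot: [0.0, 0.072, 0.997, 0.0]
contact_force: [0.3, -0.3, 0.5]
grip_width: 51.1
28.7 [337.30082846 166.65437649 334.66269577] [ 0.27495212 -0.25990644  0.50228583]
```

View pics/v13.png

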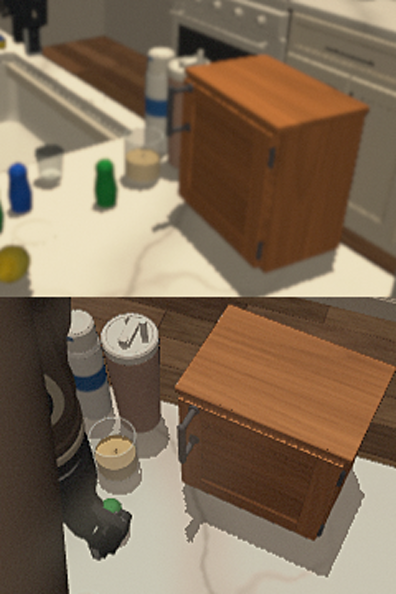

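The door is shut flush under the roof (handle at crop (182,105) in the scene view). The salt is gone from the worktop, and the jar, glass and other shakers are where they were. The robot touches nothing.

```bash
python3 -c "from rig import job; print(job.sign_off())"
```

```text
the job is handed in; nothing more can be done
None
```

The salt is put away and the job is handed in, at about 28.8 s of the 72 s allowed. I pulled the door open by its handle to about 1.8 rad and stood the salt upright on the cupboard floor beside the pepper. I then let go, backed out and shut the door by its handle.

**Last checks**
- **Salt and pepper:** a picture taken with the door still open showed the salt upright and the pepper undisturbed. I could not see inside once the door was shut.
- **Door:** pushing inward, the force rose to 19 N while the handle stayed at x = 570 mm, so the door is on its stop. The final picture shows it flush under the roof.
- **Bystanders:** the candle jar and the glass stand where they were. The robot is clear, with contact force about 0.

**What went wrong or disagreed**
- **First grip on the salt:** it was about 9 mm too far forward. It nudged the shaker slightly, so I opened, shifted back and gripped again before lifting.
- **Grip width:** it read about 39 mm on the 44 mm body, but the hold was firm.
- **Cupboard position:** the hinge was about 4 mm further away than my camera estimate, and shutting the door at the end corrected for it. It means the door was probably slightly ajar at the start, although my estimate read it as shut.
- **Force on the handle:** the wrist force reached about 32 N with the fingers on the handle, below the limits given.
- **Pictures:** I viewed 13, three over the budget of 10.

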